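# Put the roast probe on charge

## Robot

A 6-joint arm with a two-finger parallel gripper is mounted at the origin on the work surface. World frame = base frame: x ahead of the robot, y to its left, z up, the work surface at z = 0. Lengths are in m, angles in rad, forces in N, time in s.
With the tool pointing down it reaches from about 0.325 to 0.85 m from the base axis. Payload 15.5 kg.
Tool frame: the origin (TCP) lies between the finger pads; the fingertips stand 25 mm ahead of it and the grasp point (between the pads) lies 6 mm ahead of it; y points along the fingers, z is the direction in which the jaws open and shut, and the axes are right-handed (so a half turn about y gives the same grasp; the last joint's range is limited). The gripper opens to 91 mm and grips with 3 to 60 N. Pads are 32 mm wide; open, the fingers measure 118 mm over their backs; the gripper's body (76 mm by 178 mm) begins 60 mm behind the grasp point.
Start: joints at [-1.208, 0.494, 1.345, -0, 1.302, -0.096], TCP at [0.276, -0.561, 0.239] pointing down, gripper open.
Joint ranges: [-2.91, 2.91], [-0.82, 2.16], [0.22, 2.67], [-1.22, 4.37], [0.12, 2.79], [-3.08, 3.08]. Speed limits (rad/s): [1.89, 1.89, 2.57, 3.01, 3.01, 3.01].

## Interface

Orientations are given as a unit quaternion [w, x, y, z].
In Python, from rig import manip gives the robot as it stands.
- The arm moves only by the shell command python3 -m inch 'ROWS' [FORCE]. ROWS is JSON, a list of rows, each a list of 5 numbers: the opening, from 0 (shut) to 1 (fully open), then the shift along the tool's x, y, z in cm, then the turn about the tool's y in rad. A call has 1 to 5 rows; each row is the pose to reach, as a shift and turn from the pose commanded when the call began, along the tool's axes at that moment; what a row does not reach only later rows make up. A row lasts 1/10 s, in which the tool goes at most 50 mm and 8.59 degrees, less where a joint would pass 70% of its speed; a pose out of reach is approached as far as the arm can. A call with a gripper value outside its range is refused whole. The fingers move at their own pace and stop on an object; FORCE is the grip in N (left out, the last holds). Time passes only in rows, so rows that repeat a pose let the fingers close. It gives the time, the measured TCP pose, the force and the opening at its end, in the units of the state.
- manip.observe(): the state, without advancing time (a new reading comes with each control period).
- manip.camera(name): name is "scene" or "top" or "wrist"; returns the picture (420x560x3 uint8, red, green, blue); there is no depth.
- manip.camera_model(name): a dict with "mtx" (3x3 intrinsics, pixels), "distortion" ([k1, k2, p1, p2, k3] as OpenCV has them; the pictures are not rectified), "extrinsics" (4x4, takes a point from camera to world coordinates). Camera axes: x right, y up, looking along -z (the intrinsics and any distortion apply to the point x, -y, -z); pixel columns grow to the right and rows downward; lengths in m; the calibration is good to about 2 mm. A picture is of the moment at which its call begins: read the wrist's pose just before it. camera_model takes no time and is no camera call; for the wrist camera it gives the pose at the moment of the call.
- manip.hand_in(): hands the job in, once; it reports no verdict.
The state is a dict: "time": time; "qpos": joint angles; "qd": joint speeds; "tau": joint torques, N m; "tool_pos": TCP position; "orientation": TCP orientation; "contact_force": force on the tool from outside, world axes, zero at the start; "ft_torque": the same for the moment, N m; "gripper_width": finger opening in m.
Only numpy, scipy, OpenCV 4.12 (cv2) and the standard library are available. Lean on these libraries where they do the work, as an engineer would, in place of code of your own. Each camera call takes 0.05 s, during which the arm holds its last target. There are 200 camera calls.

## Task

Put the loose red-ringed roast probe on charge: slide it point first into the empty bay of the charging dock, push it fully home, and shut the dock's splash cover over it (swing the cover back first if it is in the way). Leave the probe that is already charging and all the dishes and kitchen things where they are.

Things in the scene. Friction and masses are not known exactly. Their poses are not given: they have to be found in the camera images.
- probe: Loose wireless roast probe, a rod 150 mm long with a red ring, on the ridged draining board (top 6 mm above worktop). Origin under its middle; x points to the tip; centre line 5 mm above the origin. Tail half: black square handle 10 x 10 x 62 mm (x -75 to -13 mm). Front: round steel stem, 8 mm across, 88 mm with its conical tip. 50 to 95 g, balances about 52 mm from the tail end. Does not roll.
- probe_tip (a point): The sharp end of the loose probe, on its centre line (75 mm ahead of its middle).
- probe_tail (a point): The flat tail end of the loose probe, on its centre line (75 mm behind its middle).
- docked_probe: The same kind of probe with a blue ring, already fully home in one of the two bays (which one varies). Same frame as probe. It must stay there (within 5 mm).
- dock: Charging dock, fixed, brown wood, 150 mm (x) by 110 mm (y). Origin: centre of underside; its x is the way probes are pushed in. x -75 to -25 mm: low deck, top 35 mm above the worktop, with two open channels along x at y = +22 and -22 mm (flat floor 13 mm wide; black 45 degree guides beside it up to 42 mm; fingers do not fit in). x -25 to 75 mm: housing 62 mm high with a bore behind each channel.
- bay0_mouth (a point): Centre of the mouth of the bore at dock y = +22 mm, dock x = -25 mm, 40 mm above the worktop. Bore: round, 10.5 mm across, 84 mm deep, brass collar round its mouth. Bay 0 is empty when the blue-ringed probe is in bay 1.
- bay1_mouth (a point): The same for the bore at dock y = -22 mm. Bay 1 is empty when the blue-ringed probe is in bay 0.
- bay0_end (a point): Terminal at the end of bay 0's bore, 84 mm beyond its mouth along the dock's x. Fully home, a probe's tip touches it, the handle lies in the channel and its last 16 mm stick out in front of the deck (tail end at dock x = -91 mm).
- bay1_end (a point): The same for bay 1.
- lamp: Small amber lamp, 10 mm across, lit on top of the housing at its far end, in line with the empty bay. This point itself lies at dock x = -16 mm on the empty bay's line, at worktop height; the lamp is 68 mm further along the dock's x and 62 mm up.
- cover (a joint): Angle of the smoked, see-through splash cover, rad: 0 = shut (lying level over the deck), 1.57 = upright, at most 2.5 (leaning back over the housing). It starts anywhere from 1.1 to 2.3; below about 1.6 it is in the way of the hand: push its lip up and back. The hinge is stiff: the cover stays where it is left and moves with about 1 N at its free edge.
- cover_hinge (a point): Middle of the cover's hinge line, which runs along the dock's y, 64 mm above the worktop at dock x = -21 mm.
- cover_edge (a point): Middle of the cover's free edge, outer side, 80 mm from the hinge. Cover: smoked plate 80 mm long, 109 mm wide, 4 mm thick, with a red-rimmed lip along the free edge, 24 mm deep, that turns down in front of the probes' tails when shut (at dock x -101 to -97 mm, down to 40 mm above the worktop): it shuts only over probes that are fully home.
- tumbler: Glass tumbler on the draining board, 68 mm across, 95 mm high; origin under its centre. Leave alone.
- mug: White mug on the draining board, 80 mm across plus handle, 88 mm high; origin under its centre. Leave alone.
- brush: Flat pastry brush with a yellow handle lying on the draining board, 200 mm long, under 30 mm high; origin under its middle, x along it. Leave alone.
- soap: Washing-up liquid bottle, 66 mm across, 160 mm high, on the worktop by the hob; origin under its centre. Leave alone.
- jar: Glass jar with steel lid, 76 mm across, 85 mm high, at the edge of the draining board; origin under its centre. Leave alone.
- ramekin: Blue ramekin, 84 mm across, 45 mm high, beside the dock; origin under its centre. Leave alone.
- pot: Steel saucepan, 176 mm across, 95 mm high, with a long black handle, on the hob; origin under its centre. Leave alone.

How it is judged:
By the outcome, as a careful person would: the job done as asked, in the order asked, and still so for the second after the job is handed in, with the robot touching nothing.
It also fails if it takes over 70 s, if anything falls off the work surface, if the arm or the gripper's body presses on something with over 40 N, if the wrist force passes 120 N, or if a joint passes its speed limit or range.

## Working session

There is one attempt and no reset: what is moved stays moved. The work goes in short steps, Python scripts to look and compute and a shell command to move; the robot and the scene stay as the last step left them, time stands still between calls to the robot, and variables do not carry over. Pictures are saved under pics/ and viewed, about 8 in all and at most 12, crops included, and the job is handed in when it is done.

```bash
ls; mkdir -p pics; cat > h.py <<'E'
import numpy as np, cv2
from rig import manip
from scipy.spatial.transform import Rotation as R
def Rq(q): return R.from_quat([q[1],q[2],q[3],q[0]]).as_matrix()
def snap(n,f,crop=None,s=1):
    m=manip.camera_model(n); im=manip.camera(n); np.savez('pics/'+f+'.npz',im=im,**{k:np.array(m[k]) for k in('mtx','distortion','extrinsics')})
    if crop: im=im[crop[1]:crop[3],crop[0]:crop[2]]
    cv2.imwrite('pics/'+f+'.png',cv2.resize(im[:,:,::-1],None,fx=s,fy=s,interpolation=cv2.INTER_CUBIC))
def ray(f,uv):
    d=np.load('pics/'+f+'.npz'); p=cv2.undistortPoints(np.array([[uv]],float),d['mtx'],d['distortion'])[0,0]
    T=d['extrinsics']; return T[:3,3],T[:3,:3]@np.array([p[0],-p[1],-1])
def onz(f,uv,z):
    o,v=ray(f,uv); return o+v*(z-o[2])/v[2]
def proj(f,P):
    d=np.load('pics/'+f+'.npz');T=d['extrinsics']; c=(np.atleast_2d(P)-T[:3,3])@T[:3,:3]; c=c*[1,-1,-1]
    return cv2.projectPoints(c,np.zeros(3),np.zeros(3),d['mtx'],d['distortion'])[0][:,0]
def totool(dw):  # world shift -> tool cm
    s=manip.observe(); return np.round(Rq(s['orientation']).T@np.array(dw)*100,2)
def st():
    s=manip.observe(); M=Rq(s['orientation']); print(round(s['time'],2),np.round(s['tool_pos'],4),'q',np.round(s['qpos'],2),'F',np.round(s['contact_force'],1),'w',round(s['gripper_width'],4));print('tool x,y,z:',np.round(M.T,3).tolist())
E
python3 - <<'E'
from h import *
st()
for n in('top','scene'): snap(n,n+'1',s=1.4); print(manip.camera_model(n)['extrinsics'])
st()
E
```

```text
pics
0.0 [ 0.2761 -0.5603  0.2383] q [-1.21  0.49  1.35  0.    1.3  -0.1 ] F [-0.1  0.9  0. ] w 0.0909
tool x,y,z: [[-0.897, -0.442, -0.0], [-0.0, 0.001, -1.0], [0.442, -0.897, -0.001]]
[[ 0.0106924   0.99483724 -0.10091851  0.4638156 ]
 [-0.99983517  0.00915566 -0.01567845 -0.03369627]
 [-0.01467353  0.10106952  0.99477115  1.2719011 ]
 [ 0.          0.          0.          1.        ]]
[[ 0.01755204 -0.69527545  0.71852904  1.38279035]
 [ 0.99977758  0.02060861 -0.00448064 -0.03706013]
 [-0.0116926   0.71844787  0.69548253  0.86490336]
 [ 0.          0.          0.          1.        ]]
0.1 [ 0.2761 -0.5603  0.2384] q [-1.21  0.49  1.35  0.    1.3  -0.1 ] F [-0.   0.1  0.3] w 0.091
tool x,y,z: [[-0.897, -0.442, -0.0], [-0.0, 0.001, -1.0], [0.442, -0.897, -0.001]]
```

View pics/top1.png

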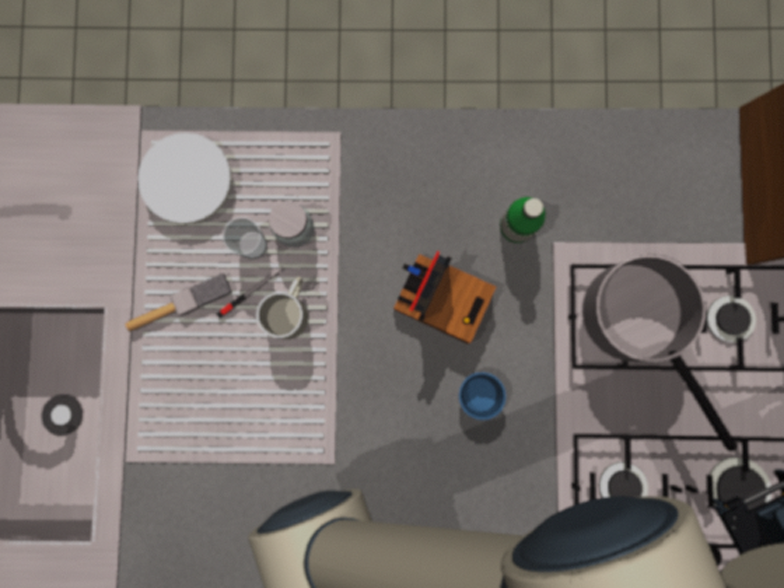

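View pics/scene1.png

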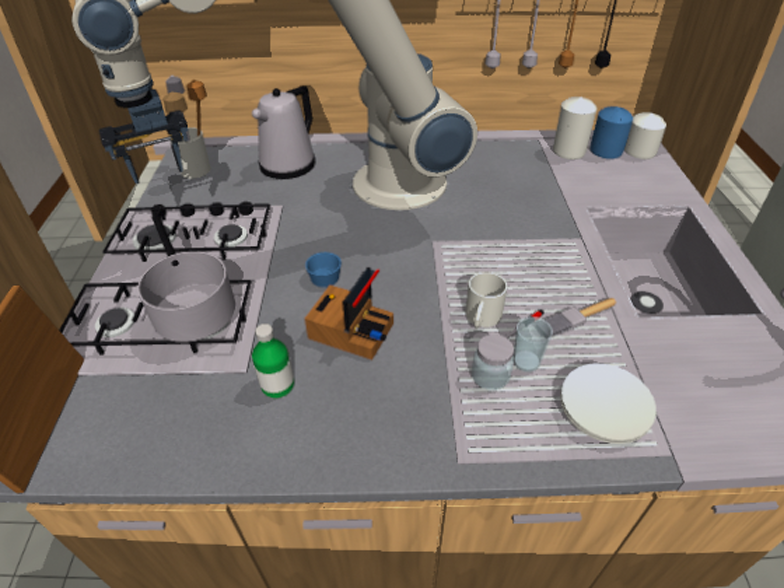

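The top view shows the probe (tail ~(219,316), tip ~(283,270)) between brush and mug. The dock is at about (445,300) with the blue probe in the upper bay, so bay 1 is empty, and the lamp is at (467,320). Next I'll zoom in.

```bash
python3 - <<'E'
from h import *
a=np.load('pics/top1.npz')['im'][:,:,::-1]
p=a[180:240,140:220]; d=a[170:255,270:365]
r=lambda x,s:cv2.resize(x,None,fx=s,fy=s,interpolation=cv2.INTER_CUBIC)
p=r(p,5);d=r(d,4); H=max(p.shape[0],d.shape[0]); c=np.zeros((H,785,3),np.uint8); c[:p.shape[0],:400]=p; c[:d.shape[0],402:402+380]=d
cv2.imwrite('pics/z1.png',c)
E
```

```text
(no output)
```

View pics/z1.png

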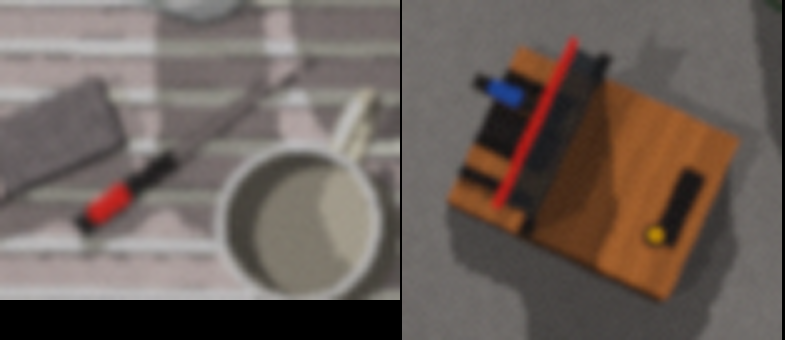

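```bash
python3 - <<'E'
from h import *
f='top1'
t=onz(f,(156,225.6),.013);p=onz(f,(200,193.6),.011);b=onz(f,(174.4,211.6),.013)
print('tail',t,'tip',p,'hend',b,'len',np.linalg.norm(p-t),np.linalg.norm(b-t),'ang',np.degrees(np.arctan2(*(p-t)[1::-1])),np.degrees(np.arctan2(*(b-t)[1::-1])))
A=onz(f,(335.75,244.5),.062);B=onz(f,(354,204.5),.062);C=onz(f,(300,182),.035);D=onz(f,(282.5,220.75),.035);L=onz(f,(333.5,229),.066)
print(A,B,C,D,'lamp',L,'w',np.linalg.norm(A-B),np.linalg.norm(C-D),'l',np.linalg.norm(B-C),np.linalg.norm(A-D))
x=(A+B-C-D)[:2];y=(B-A+C-D)[:2]
print('yaw',np.degrees(np.arctan2(x[1],x[0])),np.degrees(np.arctan2(y[1],y[0]))-90,'c',(A+B+C+D)/4)
e=lambda u:np.array(u)
yaw=np.arctan2(x[1],x[0]);c=((A+B+C+D)/4)[:2]
ux=np.array([np.cos(yaw),np.sin(yaw)]);uy=np.array([-ux[1],ux[0]])
print('lamp in dock',(L[:2]-c)@ux,(L[:2]-c)@uy)
for th in np.arange(1,2.4,.1):
    P=[[*(c+ux*(-.021-.08*np.cos(th))+uy*s*.0545),.064+.08*np.sin(th)] for s in(1,-1)]
    print(round(th,1),proj(f,P).round(1).tolist())
E
```

```text
tail [0.54457943 0.29184217 0.013     ] tip [0.62919627 0.18069494 0.011     ] hend [0.58132736 0.24547477 0.013     ] len 0.139705818664121 0.05916371825961834 ang -52.71783211311179 -51.60183398466442
[ 0.49909225 -0.16630492  0.062     ] [ 0.5985926 -0.2116654  0.062    ] [ 0.65817998 -0.07850138  0.035     ] [ 0.55851629 -0.03471179  0.035     ] lamp [ 0.53699113 -0.16043322  0.066     ] w 0.10935214842936504 0.10885945439079626 l 0.148365465150229 0.14689100276408948
yaw -114.20447259860096 -114.1143055113275 c [ 0.57859528 -0.12279587  0.0485    ]
lamp in dock 0.051386033726506145 -0.02251555243067104
1.0 [[304.9, 177.2], [285.6, 219.0]]
1.1 [[307.7, 178.1], [288.3, 220.1]]
1.2 [[310.6, 179.2], [291.2, 221.4]]
1.3 [[313.6, 180.3], [294.2, 222.6]]
1.4 [[316.8, 181.6], [297.3, 224.0]]
1.5 [[319.9, 182.9], [300.4, 225.4]]
1.6 [[323.0, 184.4], [303.6, 226.8]]
1.7 [[326.1, 185.8], [306.7, 228.3]]
1.8 [[329.2, 187.3], [309.8, 229.8]]
1.9 [[332.1, 188.8], [312.8, 231.2]]
2.0 [[334.9, 190.3], [315.6, 232.6]]
2.1 [[337.5, 191.8], [318.3, 234.0]]
2.2 [[339.9, 193.2], [320.8, 235.3]]
2.3 [[342.0, 194.6], [323.0, 236.5]]
```

```bash
python3 - <<'E'
from h import *
f='top1'
t=onz(f,(156,225.6),.013)[:2]; a=np.radians(-52.2);u=np.array([np.cos(a),np.sin(a)]);n=np.array([-u[1],u[0]])
for nm,uv,z in [('mug',(200,224.5),.094),('mugrimL',(183,224),.094),('mughandle',(213,200),.08),('tumbler top',(173,168),.101),('jar',(206,156),.091),('brushcorner',(164.5,208.5),.02),('brushcorner2',(160,196),.02)]:
    P=onz(f,uv,z)[:2]; print(nm,P.round(3),'along',((P-t)@u).round(3),'left',((P-t)@n).round(3))
f='scene1'
print('scene proj of tail/tip', proj(f,[[*t,.011],[*(t+.15*u),.011]])*1.4)
c=np.array([.5786,-.1228]);yaw=np.radians(-114.2);ux=np.array([np.cos(yaw),np.sin(yaw)]);uy=np.array([-ux[1],ux[0]])
for th in (1.2,1.3,1.4,1.5,1.6,1.7):
  ex,ez=-.021-.08*np.cos(th),.064+.08*np.sin(th); lx,lz=ex-.024*np.sin(th),ez-.024*np.cos(th)
  for ff in('scene1','top1'):
    print(th,ff,'edge,lip',[ (proj(ff,[[*(c+ux*x+uy*s),z]])[0]*(1.4 if ff=='scene1' else 1)).round(0).tolist() for x,z in((ex,ez),(lx,lz)) for s in(.0545,-.0545)])
a=np.load('pics/scene1.npz')['im'][:,:,::-1]
p=a[185:260,210:290]; d=a[190:270,310:415]
r=lambda x,s:cv2.resize(x,None,fx=s,fy=s,interpolation=cv2.INTER_CUBIC)
p=r(p,4.5);d=r(d,4); c=np.zeros((340,785,3),np.uint8); c[:p.shape[0],:360]=p; c[:d.shape[0],362:362+420]=d
cv2.imwrite('pics/z2.png',c)
E
```

```text
mug [0.543 0.165] along 0.1 left -0.079
mugrimL [0.544 0.206] along 0.068 left -0.053
mughandle [0.605 0.137] along 0.159 left -0.048
tumbler top [0.68  0.233] along 0.129 left 0.07
jar [0.712 0.155] along 0.211 left 0.048
brushcorner [0.588 0.27 ] along 0.044 left 0.021
brushcorner2 [0.621 0.282] along 0.054 left 0.054
scene proj of tail/tip [[540.39635293 310.81066964]
 [492.64082216 343.7853788 ]]
1.2 scene1 edge,lip [[356.0, 307.0], [380.0, 271.0], [367.0, 313.0], [390.0, 277.0]]
1.2 top1 edge,lip [[311.0, 179.0], [291.0, 221.0], [302.0, 176.0], [282.0, 218.0]]
1.3 scene1 edge,lip [[352.0, 305.0], [376.0, 269.0], [364.0, 310.0], [387.0, 275.0]]
1.3 top1 edge,lip [[314.0, 180.0], [294.0, 223.0], [304.0, 177.0], [285.0, 219.0]]
1.4 scene1 edge,lip [[349.0, 303.0], [373.0, 268.0], [360.0, 308.0], [384.0, 272.0]]
1.4 top1 edge,lip [[317.0, 182.0], [297.0, 224.0], [307.0, 178.0], [288.0, 220.0]]
1.5 scene1 edge,lip [[345.0, 301.0], [369.0, 266.0], [356.0, 305.0], [380.0, 270.0]]
1.5 top1 edge,lip [[320.0, 183.0], [300.0, 225.0], [310.0, 179.0], [291.0, 221.0]]
1.6 scene1 edge,lip [[341.0, 300.0], [366.0, 265.0], [352.0, 303.0], [376.0, 268.0]]
1.6 top1 edge,lip [[323.0, 184.0], [304.0, 227.0], [314.0, 180.0], [294.0, 222.0]]
1.7 scene1 edge,lip [[337.0, 299.0], [362.0, 265.0], [348.0, 301.0], [373.0, 266.0]]
1.7 top1 edge,lip [[326.0, 186.0], [307.0, 228.0], [317.0, 181.0], [297.0, 224.0]]
```

View pics/z2.png

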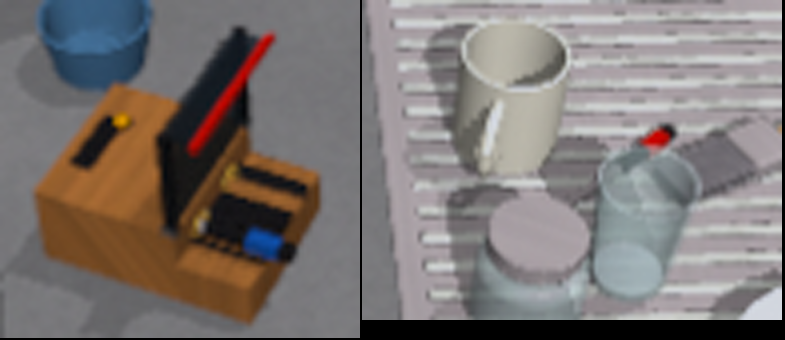

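Checks agree: the probe, dock size and lamp all fit the given sizes. The lip in both views puts the cover at about 1.56 rad, so it must be pushed back first. I'll go above the front of the dock.

```bash
cat >> h.py <<'E'
C=np.array([.5786,-.1228]);YAW=np.radians(-114.2);UX=np.array([np.cos(YAW),np.sin(YAW)]);UY=np.array([-UX[1],UX[0]])
def dk(x,y,z): return np.array([*(C+UX*x+UY*y),z])
def plan(P,yaw=None):
    s=manip.observe();M=Rq(s['orientation']);d=M.T@(np.array(P)-s['tool_pos'])*100
    cur=np.arctan2(M[1,0],M[0,0]); t=0 if yaw is None else -((yaw-cur+np.pi)%(2*np.pi)-np.pi)
    print('shift',d.round(2),'turn',round(t,3))
E
python3 -c "
from h import *
plan(dk(-.09,0,.20),YAW)"
```

```text
shift [-53.41   3.88 -31.61] turn -0.691
```

```bash
python3 -m inch '[[0,-53.4,0,-31.6,-0.69],[0,-53.4,0,-31.6,-0.69],[0,-53.4,0,-31.6,-0.69],[0,-53.4,0,-31.6,-0.69],[0,-53.4,0,-31.6,-0.69]]' 30
python3 -c "
from h import *
st();plan(dk(-.09,0,.20),YAW)"
```

```text
time: 0.6
tool_pos: [0.4136, -0.3495, 0.2388]
orientation: [0.386, -0.386, 0.593, -0.593]
contact_force: [0.2, 0.2, -0.3]
gripper_width: 0.0541
0.6 [ 0.4136 -0.3495  0.2388] q [-0.81  0.38  1.55  0.    1.21 -0.39] F [ 0.2  0.2 -0.3] w 0.0541
tool x,y,z: [[-0.405, -0.914, -0.0], [-0.0, 0.0, -1.0], [0.914, -0.405, -0.0]]
shift [-36.41   3.88   5.95] turn 0.005
```

```bash
for i in 1; do python3 -m inch '[[0,-36.4,0,6,0],[0,-36.4,0,6,0],[0,-36.4,0,6,0],[0,-36.4,0,6,0],[0,-36.4,3,6,0]]'; done
python3 -c "
from h import *
st();plan(dk(-.085,0,.143),YAW)"
```

```text
time: 1.1
tool_pos: [0.5522, -0.1419, 0.2308]
orientation: [-0.384, 0.384, -0.593, 0.594]
contact_force: [0.6, -2.0, 0.6]
gripper_width: 0.0144
1.1 [ 0.5522 -0.1419  0.2308] q [-0.36  0.42  1.5  -0.    1.22  0.07] F [ 0.6 -2.   0.6] w 0.0144
tool x,y,z: [[-0.41, -0.912, -0.0], [0.001, -0.001, -1.0], [0.912, -0.41, 0.002]]
shift [-11.33   8.79   1.61] turn -0.001
```

```bash
python3 -m inch '[[0,-11.3,0,1.6,0],[0,-11.3,0,1.6,0],[0,-11.3,0,1.6,0],[0,-11.3,8.8,1.6,0],[0,-11.3,8.8,1.6,0]]'
python3 -c "
from h import *
st();plan(dk(-.085,0,.143),YAW);snap('wrist','w1');plan(dk(-.015,0,.143),YAW)"
```

```text
time: 1.6
tool_pos: [0.6118, -0.0468, 0.1407]
orientation: [-0.384, 0.384, -0.593, 0.594]
contact_force: [-0.3, 0.0, -1.1]
gripper_width: 0.0005
1.6 [ 0.6118 -0.0468  0.1407] q [-0.17  0.58  1.48 -0.    1.07  0.25] F [-0.3  0.  -1.1] w 0.0005
tool x,y,z: [[-0.409, -0.912, 0.0], [0.0, -0.0, -1.0], [0.912, -0.409, 0.0]]
shift [-0.2  -0.23  0.09] turn 0.001
shift [ 6.68 -0.82  0.39] turn -0.0
```

View pics/w1.png

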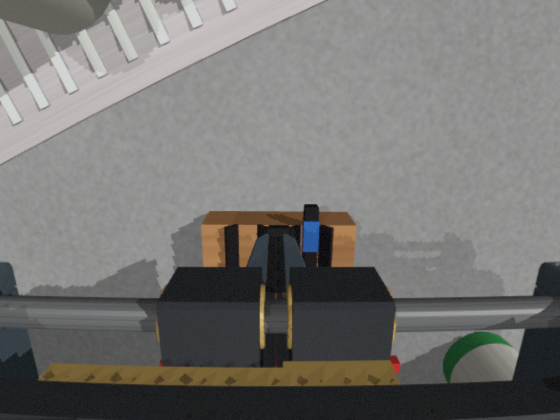

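The wrist view has the dock's front edge at row 212, the blue tail at (311,205), and the empty channel on the left at about (235,245). The red lip shows at row 362, ahead of the fingers. Now I'll push the cover back.

```bash
python3 -m inch '[[0,1.5,0,0,0],[0,3,0,0,0],[0,4.5,0,0,0],[0,5.8,0,0,0],[0,7,0,0,0]]'; python3 -m inch '[[0,0,0,0,0],[0,0,0,0,0]]'
python3 -c "
from h import *
st();snap('top','t2')
a=np.load('pics/t2.npz')['im'][:,:,::-1]
cv2.imwrite('pics/t2.png',cv2.resize(a[140:280,240:400],None,fx=3,fy=3,interpolation=cv2.INTER_CUBIC))
"
```

```text
time: 2.15
tool_pos: [0.5829, -0.1128, 0.1432]
orientation: [-0.384, 0.383, -0.594, 0.594]
contact_force: [0.9, 1.3, -1.2]
gripper_width: 0.0006
time: 2.35
tool_pos: [0.5832, -0.1114, 0.1425]
orientation: [-0.384, 0.384, -0.594, 0.594]
contact_force: [-0.3, 0.8, -0.0]
gripper_width: 0.0003
2.35 [ 0.5832 -0.1114  0.1425] q [-0.29  0.56  1.53  0.    1.05  0.13] F [-0.3  0.8 -0. ] w 0.0003
tool x,y,z: [[-0.411, -0.912, -0.0], [0.0, 0.0, -1.0], [0.912, -0.411, 0.0]]
```

```bash
python3 -m inch '[[0.4,-5,0,0,0],[0.4,-9,0,0,0],[0.4,-12,-5,0,0],[0.4,-17,-6,0,0],[0.4,-22,-6,0,0]]'
python3 -c "
from h import *
st();plan([.552,.2823,.20],np.radians(-52.2))"
```

```text
time: 2.9
tool_pos: [0.6724, 0.0855, 0.2049]
orientation: [-0.385, 0.383, -0.593, 0.595]
contact_force: [0.9, -0.1, 0.6]
gripper_width: 0.0358
2.9 [0.6724 0.0855 0.2049] q [ 0.04  0.6   1.25 -0.    1.29  0.46] F [ 0.9 -0.1  0.6] w 0.0358
tool x,y,z: [[-0.411, -0.912, -0.002], [0.004, 0.0, -1.0], [0.912, -0.411, 0.004]]
shift [-13.     0.44 -19.06] turn -1.083
```

```bash
python3 -m inch '[[0.4,-13,0.4,-19,-1.08],[0.4,-13,0.4,-19,-1.08],[0.4,-13,0.4,-19,-1.08],[0.4,-13,0.4,-19,-1.08],[0.4,-13,0.4,-19,-1.08]]'
python3 -m inch '[[0.4,0,0,0,-0.35],[0.4,0,0,0,-0.35],[0.4,0,0,0,-0.35]]'
python3 -c "
from h import *
st();plan([.552,.2823,.20],np.radians(-52.2));snap('wrist','w2')
print(proj('w2',[[.5446,.2918,.011],[.6365,.1733,.011],[.5446+.062*.613,.2918-.062*.79,.011]]))
snap('top','t3')
a=np.load('pics/w2.npz')['im'][:,:,::-1];b=np.load('pics/t3.npz')['im'][160:260,260:370,::-1]
c=np.zeros((420,800,3),np.uint8);c[:,:560]=a;c[:218,560:]=cv2.resize(b,(240,218),interpolation=cv2.INTER_CUBIC);cv2.imwrite('pics/wt.png',c)
"
```

```text
time: 3.4
tool_pos: [0.5484, 0.2833, 0.1979]
orientation: [-0.576, 0.577, -0.41, 0.409]
contact_force: [0.0, -0.0, 0.4]
gripper_width: 0.0364
time: 3.7
tool_pos: [0.5503, 0.2811, 0.1979]
orientation: [-0.639, 0.639, -0.303, 0.303]
contact_force: [0.4, -0.0, -0.2]
gripper_width: 0.0365
3.7 [0.5503 0.2811 0.1979] q [ 0.38  0.52  1.41  0.    1.2  -0.31] F [ 0.4 -0.  -0.2] w 0.0365
tool x,y,z: [[0.632, -0.775, -0.0], [-0.0, -0.0, -1.0], [0.775, 0.632, -0.0]]
shift [ 0.01 -0.21  0.21] turn 0.025
[[278.50598998 180.22364437]
 [274.53875193 324.76309628]
 [276.76862413 244.37197588]]
```

View pics/wt.png

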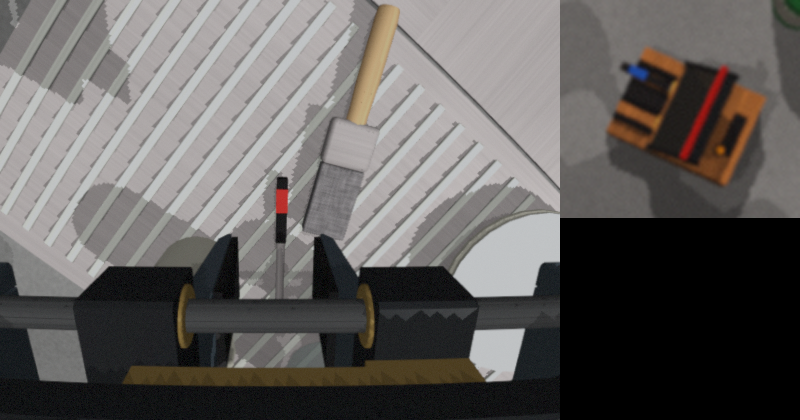

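```bash
python3 - <<'E'
from h import *
t=onz('w2',(281.8,177.5),.016);b=onz('w2',(281,242),.016);s=onz('w2',(279.3,297),.014)
print(t,b,s,np.linalg.norm(b-t))
for q in(b,s): print(np.degrees(np.arctan2(*(q-t)[1::-1])))
a=np.arctan2(*(s-t)[1::-1]);u=np.array([np.cos(a),np.sin(a)]);n=np.array([-u[1],u[0]])
for z in(.01,.06):
  for uv in((131,127),(142,155),(153,151),(164,130)):
    P=onz('top1',uv,z)[:2]-t[:2];print(z,uv,(P@u).round(3),(P@n).round(3))
G=t[:2]+.012*u;print(G)
plan([*G,.033],a)
for uv in ((460,270),(476,240)): P=onz('w2',uv,.03)[:2]-t[:2];print('plate w',(P@u).round(3),(P@n).round(3))
E
```

```text
[0.54464021 0.29631106 0.016     ] [0.58293282 0.24863957 0.016     ] [0.61894696 0.20229479 0.014     ] 0.061146508114894305
-51.226465430025144
-51.67854688787449
0.01 (131, 127) 0.106 0.248
0.01 (142, 155) 0.084 0.17
0.01 (153, 151) 0.113 0.161
0.01 (164, 130) 0.17 0.188
0.06 (131, 127) 0.11 0.228
0.06 (142, 155) 0.089 0.153
0.06 (153, 151) 0.117 0.144
0.06 (164, 130) 0.171 0.17
[0.55208108 0.28689653]
shift [-0.38 16.49  0.51] turn 0.01
plate w 0.082 0.168
plate w 0.052 0.178
```

```bash
python3 -m inch '[[0.4,-0.4,4,0.5,0],[0.4,-0.4,8,0.5,0],[0.4,-0.4,12,0.5,0],[0.4,-0.4,14.5,0.5,0],[0.4,-0.4,16,0.5,0]]'
python3 -m inch '[[0.4,0,0.2,0,0],[0.4,0,0.35,0,0]]'
python3 -c "
from h import *
st();plan([.55208,.2869,.034],np.radians(-51.6))"
```

```text
time: 4.3
tool_pos: [0.5512, 0.2862, 0.0357]
orientation: [-0.637, 0.638, -0.307, 0.305]
contact_force: [0.2, 0.4, 0.1]
gripper_width: 0.0365
time: 4.5
tool_pos: [0.5527, 0.2866, 0.0351]
orientation: [0.638, -0.637, 0.306, -0.306]
contact_force: [0.9, -0.3, -0.2]
gripper_width: 0.0365
4.5 [0.5527 0.2866 0.0351] q [ 0.38  0.73  1.53  0.    0.87 -0.29] F [ 0.9 -0.3 -0.2] w 0.0365
tool x,y,z: [[0.626, -0.78, 0.0], [0.001, 0.0, -1.0], [0.78, 0.626, 0.001]]
shift [-0.06  0.11 -0.02] turn 0.006
```

```bash
python3 -m inch '[[0.4,0,0.15,0,0],[0,0,0.15,0,0],[0,0,0.15,0,0],[0,0,0.15,0,0],[0,0,0.15,0,0]]' 45
python3 -m inch '[[0,0,0,0,0],[0,0,-1,0,0],[0,0,-4,0,0],[0,0,-8,0,0],[0,0,-12,0,0]]'
python3 -c "
from h import *
st();snap('wrist','w3',(180,100,380,400),2)"
```

```text
time: 5.0
tool_pos: [0.5524, 0.2863, 0.0333]
orientation: [0.638, -0.637, 0.305, -0.306]
contact_force: [-0.6, 0.1, 4.8]
gripper_width: 0.0097
time: 5.5
tool_pos: [0.5518, 0.2861, 0.1546]
orientation: [-0.637, 0.638, -0.306, 0.305]
contact_force: [0.2, -0.6, -0.7]
gripper_width: 0.0095
5.5 [0.5518 0.2861 0.1546] q [ 0.38  0.58  1.45  0.    1.12 -0.29] F [ 0.2 -0.6 -0.7] w 0.0095
tool x,y,z: [[0.626, -0.779, -0.0], [-0.001, -0.0, -1.0], [0.779, 0.626, -0.001]]
```

View pics/w3.png

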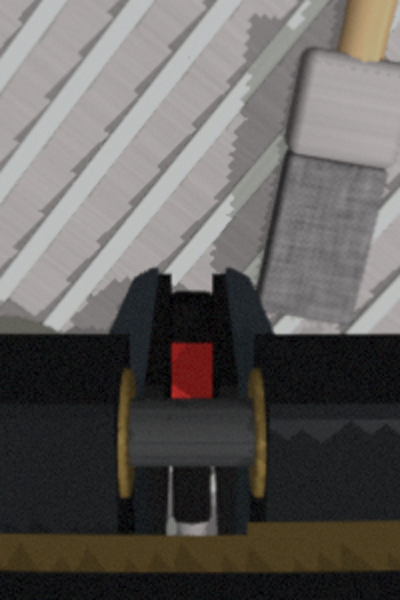

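```bash
python3 - <<'E'
from h import *
s=manip.observe();M=Rq(s['orientation']);p=np.array(s['tool_pos'])
for uv in((180+192/2,100+292/2),(180+172/2,100+292/2),(180+213/2,100+292/2),(180+192/2,100+480/2)):
    P=onz('w3',uv,p[2]-.0172); print(uv,(M.T@(P-p)*1000).round(1))
plan(dk(-.24,-.022,.20),YAW)
E
```

```text
(276.0, 246.0) [-18.2  17.1  -3.2]
(266.0, 246.0) [-18.2  17.1  -7.7]
(286.5, 246.0) [-18.2  17.2   1.5]
(276.0, 340.0) [31.  17.2 -3.2]
shift [20.62 -3.84 -3.4 ] turn 1.099
```

```bash
python3 -m inch '[[0,0,-4,0,0],[0,20.6,-3.8,-3.4,1.1],[0,20.6,-3.8,-3.4,1.1],[0,20.6,-3.8,-3.4,1.1],[0,20.6,-3.8,-3.4,1.1]]'
python3 -m inch '[[0,0,0,0,0.3],[0,0,0,0,0.5],[0,0,0,0,0.5],[0,0,0,0,0.5]]'
python3 -c "
from h import *
st();plan(dk(-.185,-.022,.10),YAW)"
```

```text
time: 6.05
tool_pos: [0.651, 0.1103, 0.1916]
orientation: [0.518, -0.517, 0.482, -0.482]
contact_force: [0.6, -0.2, -1.1]
gripper_width: 0.0096
time: 6.45
tool_pos: [0.6503, 0.1118, 0.1913]
orientation: [0.382, -0.382, 0.595, -0.595]
contact_force: [0.3, -0.2, -0.4]
gripper_width: 0.0096
6.45 [0.6503 0.1118 0.1913] q [0.08 0.59 1.31 0.   1.25 0.51] F [ 0.3 -0.2 -0.4] w 0.0096
tool x,y,z: [[-0.416, -0.909, 0.0], [-0.0, 0.0, -1.0], [0.909, -0.416, -0.0]]
shift [5.83 9.13 0.92] turn -0.007
```

```bash
python3 -m inch '[[0,3,4.5,0.9,-0.007],[0,5.8,8,0.9,-0.007],[0,5.8,9.1,0.9,-0.007],[0,5.8,9.1,0.9,-0.007]]'
python3 - <<'E'
from h import *
st()
snap('top','t4');snap('scene','s4')
a=np.load('pics/t4.npz')['im'][160:260,240:360,::-1];b=np.load('pics/s4.npz')['im'][180:260,210:300,::-1]
c=np.zeros((600,800,3),np.uint8);r=lambda x,s:cv2.resize(x,None,fx=s,fy=s,interpolation=cv2.INTER_CUBIC)
a=r(a,3.5);b=r(b,4.2);c[:350,:420]=a;c[:b.shape[0],422:800]=b[:,:378];cv2.imwrite('pics/ts4.png',c[:350])
s=manip.observe();p=np.array(s['tool_pos']);M=Rq(s['orientation'])
for f in('t4','s4'):
  print(f,proj(f,[p+M@[.138,.0222,0],p+M@[.05,.0222,0],dk(-.025,-.022,.04),dk(-.075,-.022,.035)]).round(1).tolist())
E
```

```text
time: 6.85
tool_pos: [0.6337, 0.055, 0.0986]
orientation: [0.385, -0.387, 0.593, -0.592]
contact_force: [0.3, 0.2, -0.1]
gripper_width: 0.0092
6.85 [0.6337 0.055  0.0986] q [-0.01  0.66  1.45  0.    1.03  0.41] F [ 0.3  0.2 -0.1] w 0.0092
tool x,y,z: [[-0.405, -0.914, 0.001], [-0.003, 0.0, -1.0], [0.914, -0.405, -0.003]]
t4 [[297.1, 210.8], [264.4, 196.1], [304.8, 216.8], [286.8, 208.7]]
s4 [[266.5, 216.7], [295.3, 225.1], [259.9, 223.6], [275.5, 229.5]]
```

View pics/ts4.png

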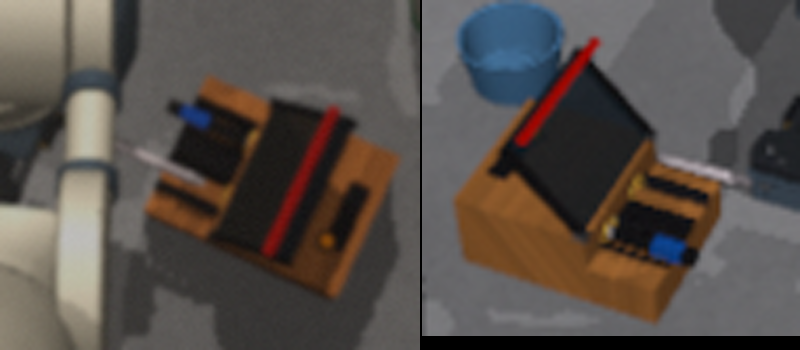

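```bash
python3 - <<'E'
from h import *
def L(f): return np.load('pics/'+f+'.npz')['im'].astype(float)
d=L('t4')-L('t3'); d=d.min(axis=2)
a=L('t4').mean(2)
s=manip.observe();p=np.array(s['tool_pos']);M=Rq(s['orientation']);z=p[2]-.0222
print('z',z)
pts=[]
for u in range(275,300):
    v0=int(round(200.9+(u-275)*.42)); col=d[v0-6:v0+7,u].clip(12,None)-12
    if col.sum()<20: print(u,'none');continue
    v=v0-6+(col*np.arange(13)).sum()/col.sum(); P=onz('t4',(u,v),z)[:2]-C; pts.append((P@UX,P@UY,col.sum()))
pts=np.array(pts);print((pts*[1000,1000,1]).round(1).tolist())
k=pts[:,0]<pts[:,0].max()-.006
print('fit',np.polyfit(pts[k,0],pts[k,1],1),'y at -25',np.polyval(np.polyfit(pts[k,0],pts[k,1],1),-.025))
q=p[:2]-C;print('tcp dock',q@UX,q@UY,'tool yaw rel',np.degrees(np.arctan2(M[1,0],M[0,0])-YAW))
# blue probe centroid check
im=L('t4');B=(im[:,:,2]>im[:,:,0]*1.6)&(im[:,:,2]>90);B[:, :270]=0;B[:170]=0;B[230:]=0;B[:,320:]=0
v,u=np.nonzero(B);P=onz('t4',(u.mean(),v.mean()),.045)[:2]-C;print('blue',len(u),u.mean(),v.mean(),P@UX,P@UY)
lam=(im[:,:,0]>150)&(im[:,:,2]<60)&(im[:,:,1]>80);lam[:200]=0;v,u=np.nonzero(lam[:260,:370])
if len(u):P=onz('t4',(u.mean(),v.mean()),.065)[:2]-C;print('lamp',len(u),P@UX,P@UY)
E
```

```text
z 0.07890405729359756
275 none
276 none
277 none
278 none
287 none
288 none
289 none
290 none
291 none
292 none
293 none
294 none
295 none
296 none
297 none
298 none
299 none
[[-96.7, -21.8, 25.0], [-94.1, -21.5, 52.0], [-91.4, -21.4, 68.0], [-89.0, -20.8, 70.0], [-86.2, -21.1, 77.0], [-83.6, -20.7, 65.0], [-81.2, -20.1, 56.0], [-78.6, -20.0, 26.0]]
fit [ 0.07931246 -0.01407016] y at -25 -0.016052970517938622
tcp dock -0.18650421781773818 -0.021216070980445798 tool yaw rel 0.3739499933413921
blue 30 295.3333333333333 192.7 -0.07208041721343511 0.023049124652315994
```

```bash
python3 - <<'E'
from h import *
im=np.load('pics/t4.npz')['im'].astype(float).min(2)
p=np.array(manip.observe()['tool_pos']);z=p[2]-.0222
pts=[]
for u in range(275,302):
    v0=int(round(202.6+(u-275)*.41)); c=im[v0-4:v0+5,u]; w=(c-np.median(c)-15).clip(0,None)
    if w.max()<10: print(u,'none',c.astype(int));continue
    v=v0-4+(w*np.arange(9)).sum()/w.sum(); P=onz('t4',(u,v),z)[:2]-C; pts.append((P@UX,P@UY,w.sum()))
pts=np.array(pts);print((pts*[1000,1000,1]).round(1).tolist())
k=pts[:,0]<-.042
f=np.polyfit(pts[k,0],pts[k,1],1);print(f,np.polyval(f,[-.025,-.1]))
E
```

```text
275 none [84 80 88 92 90 88 91 92 92]
276 none [87 78 83 92 89 86 91 90 92]
277 none [89 84 83 88 94 88 90 91 90]
278 none [ 86  87  98 107  99  88  89  87  88]
285 none [108 117 131 128 108  88  85  75  57]
286 none [104 107 117 126 111  86  68  51  37]
299 none [17 15 24 34 43 39 34 34 30]
300 none [18 14 23 29 34 33 34 33 29]
301 none [19 15 19 23 33 33 32 32 31]
[[-96.6, -21.9, 28.0], [-94.2, -21.3, 49.0], [-91.5, -21.4, 55.0], [-88.7, -21.4, 33.0], [-86.3, -20.8, 31.0], [-83.6, -20.9, 31.0], [-75.3, -21.3, 22.0], [-72.5, -21.5, 80.0], [-69.7, -21.8, 83.0], [-67.0, -21.8, 120.0], [-64.2, -22.0, 91.0], [-61.6, -21.8, 114.0], [-58.9, -21.8, 124.0], [-56.4, -21.4, 88.0], [-53.7, -21.4, 104.0], [-50.8, -21.8, 60.0], [-48.1, -21.7, 85.0], [-45.8, -21.1, 22.0]]
[-0.00534828 -0.02187491] [-0.0217412  -0.02134008]
```

```bash
python3 -m inch '[[0,0,1.5,0,0],[0,0,2.5,0,0],[0,0,3.2,0,0],[0,0,3.5,0,0],[0,0,3.5,0,0]]'; python3 -m inch '[[0,0.5,0,0,0.006],[0,1,0,0,0.006],[0,1,0,0,0.006]]'
python3 -c "
from h import *
st();plan(dk(-.094,-.0222,.0627),YAW)"
```

```text
time: 7.45
tool_pos: [0.6346, 0.0556, 0.0645]
orientation: [0.386, -0.386, 0.593, -0.592]
contact_force: [-0.8, 0.2, -1.1]
gripper_width: 0.0097
time: 7.75
tool_pos: [0.6306, 0.0456, 0.0653]
orientation: [-0.384, 0.384, -0.594, 0.594]
contact_force: [-0.6, 0.7, -0.7]
gripper_width: 0.0093
7.75 [0.6306 0.0456 0.0653] q [-0.02  0.7   1.49 -0.    0.95  0.4 ] F [-0.6  0.7 -0.7] w 0.0093
tool x,y,z: [[-0.41, -0.912, 0.0], [0.0, -0.0, -1.0], [0.912, -0.41, 0.0]]
shift [ 8.09  0.26 -0.06] turn -0.0
```

```bash
python3 -m inch '[[0,0,0.15,-0.05,0],[0,0,0.2,-0.05,0],[0,0,0.2,-0.05,0]]'; python3 -m inch '[[0,0.4,0,0,0],[0,0.8,0,0,0],[0,1.2,0,0,0],[0,1.6,0,0,0],[0,2,0,0,0]]'
python3 -c "
from h import *
st();plan(dk(-.094,-.0222,.0627),YAW)"
```

```text
time: 8.05
tool_pos: [0.6303, 0.0466, 0.0629]
orientation: [0.384, -0.384, 0.594, -0.594]
contact_force: [0.5, -0.8, -0.6]
gripper_width: 0.0093
time: 8.55
tool_pos: [0.622, 0.0278, 0.063]
orientation: [-0.384, 0.384, -0.594, 0.594]
contact_force: [0.5, 0.5, -1.3]
gripper_width: 0.0096
8.55 [0.622  0.0278 0.063 ] q [-0.05  0.69  1.52 -0.    0.93  0.37] F [ 0.5  0.5 -1.3] w 0.0096
tool x,y,z: [[-0.41, -0.912, 0.0], [0.0, -0.0, -1.0], [0.912, -0.41, 0.0]]
shift [ 6.12  0.04 -0.  ] turn 0.0
```

```bash
python3 -m inch '[[0,0.6,0,0,0],[0,1.2,0,0,0],[0,1.8,0,0,0],[0,2.4,0,0,0],[0,3,0,0,0]]'
python3 -c "
from h import *
st();plan(dk(-.094,-.0222,.0627),YAW);snap('scene','s5');snap('top','t5')
b=np.load('pics/s5.npz')['im'][180:260,210:300,::-1];a=np.load('pics/t5.npz')['im'][160:260,240:360,::-1]
r=lambda x,s:cv2.resize(x,None,fx=s,fy=s,interpolation=cv2.INTER_CUBIC)
a=r(a,3.5);b=r(b,4.2);c=np.zeros((350,800,3),np.uint8);c[:,:420]=a;c[:336,422:]=b;cv2.imwrite('pics/ts5.png',c)"
```

```text
time: 9.05
tool_pos: [0.6096, 0.0004, 0.063]
orientation: [0.384, -0.384, 0.594, -0.594]
contact_force: [0.5, 0.0, -0.0]
gripper_width: 0.0093
9.05 [6.096e-01 4.000e-04 6.300e-02] q [-0.1   0.68  1.55  0.    0.91  0.32] F [ 0.5  0.  -0. ] w 0.0093
tool x,y,z: [[-0.41, -0.912, -0.0], [-0.0, 0.0, -1.0], [0.912, -0.41, -0.0]]
shift [3.11 0.03 0.  ] turn 0.0
```

View pics/ts5.png

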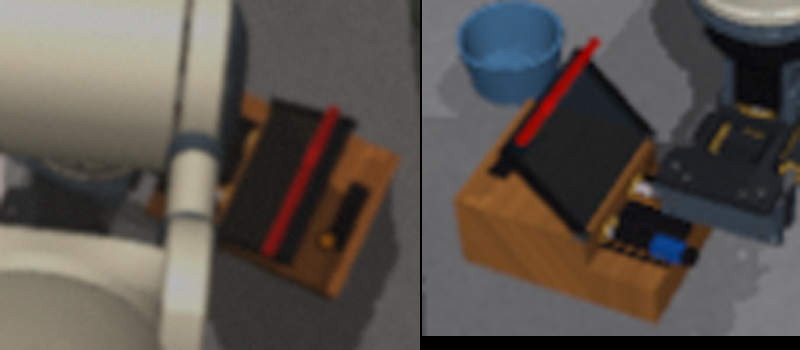

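The stem is visibly inside the brass collar at crop position (640,188), with no resisting force. Next I'll continue until the pads near the deck.

```bash
python3 -m inch '[[0,0.6,0,0,0],[0,1.2,0,0,0],[0,1.8,0,0,0],[0,2.4,0,0,0],[0,2.9,0,0,0]]'; python3 -m inch '[[0,0,0,0,0],[0.25,0,0,0,0],[0.25,0,0,0,0],[0.25,0,-0.5,0,0]]'
python3 -c "
from h import *
st();plan(dk(-.145,-.0222,.0627),YAW)"
```

```text
time: 9.65
tool_pos: [0.5977, -0.0261, 0.063]
orientation: [0.384, -0.384, 0.594, -0.594]
contact_force: [0.9, 1.6, -0.5]
gripper_width: 0.0098
time: 10.05
tool_pos: [0.5977, -0.0254, 0.0677]
orientation: [0.384, -0.385, 0.594, -0.593]
contact_force: [0.1, -0.3, 0.8]
gripper_width: 0.0229
10.05 [ 0.5977 -0.0254  0.0677] q [-0.14  0.66  1.58 -0.    0.9   0.28] F [ 0.1 -0.3  0.8] w 0.0229
tool x,y,z: [[-0.409, -0.912, 0.0], [-0.001, 0.0, -1.0], [0.912, -0.409, -0.001]]
shift [-4.83  0.5   0.04] turn 0.001
```

```bash
python3 -m inch '[[0.25,-2,0,0,0],[0.25,-4.2,0,0,0],[0,-4.8,0.8,0,0],[0,-4.8,1.2,0,0],[0,-4.8,1.2,0,0]]'; python3 -m inch '[[0,0.6,0,0,0],[0,1.2,0,0,0],[0,1.8,0,0,0],[0,2.2,0,0,0]]'
python3 -c "
from h import *
st();plan(dk(-.107,-.022,.055),YAW)"
```

```text
time: 10.55
tool_pos: [0.6168, 0.0179, 0.0551]
orientation: [0.384, -0.385, 0.594, -0.593]
contact_force: [0.7, 0.5, 0.1]
gripper_width: 0.0018
time: 10.95
tool_pos: [0.6083, -0.0028, 0.0562]
orientation: [-0.384, 0.384, -0.594, 0.594]
contact_force: [-0.3, 0.0, 0.1]
gripper_width: 0.0006
10.95 [ 0.6083 -0.0028  0.0562] q [-0.1   0.69  1.56 -0.    0.89  0.32] F [-0.3  0.   0.1] w 0.0006
tool x,y,z: [[-0.41, -0.912, 0.0], [0.0, -0.0, -1.0], [0.912, -0.41, 0.0]]
shift [1.46 0.12 0.01] turn -0.0
```

```bash
python3 -m inch '[[0,0.4,0,0,0],[0,0.8,0,0,0],[0,1.1,0,0,0],[0,1.4,0,0,0]]'; python3 -m inch '[[0,0.1,0,0,0],[0,0.2,0,0,0]]'; python3 -m inch '[[0,0.1,0,0,0],[0,0.1,0,0,0]]'
python3 -c "
from h import *
st();plan(dk(-.107,-.022,.055),YAW)"
```

```text
time: 11.35
tool_pos: [0.604, -0.0136, 0.0563]
orientation: [0.385, -0.383, 0.594, -0.594]
contact_force: [11.0, 24.4, -0.4]
gripper_width: 0.0004
time: 11.55
tool_pos: [0.6042, -0.0144, 0.0566]
orientation: [-0.386, 0.382, -0.594, 0.594]
contact_force: [11.9, 26.6, 0.1]
gripper_width: 0.0007
time: 11.75
tool_pos: [0.6042, -0.0148, 0.0568]
orientation: [-0.386, 0.382, -0.594, 0.594]
contact_force: [13.0, 28.6, -0.8]
gripper_width: 0.0007
11.75 [ 0.6042 -0.0148  0.0568] q [-0.13  0.68  1.57  0.01  0.88  0.29] F [13.  28.6 -0.8] w 0.0007
tool x,y,z: [[-0.41, -0.912, -0.005], [0.005, 0.003, -1.0], [0.912, -0.41, 0.004]]
shift [ 0.2   0.17 -0.11] turn -0.0
```

```bash
python3 -m inch '[[0,-1,0,0,0],[0,-3,0,0,0],[0,-5,-4,0,0],[0,-6,-9,0,0],[0,-6,-11,0,0]]'
python3 -c "
from h import *
st();snap('wrist','w6',(150,120,420,320),2.9)
print(proj('w6',[dk(-.091,-.022,.045),dk(-.091,.022,.045)]))"
```

```text
time: 12.25
tool_pos: [0.628, 0.0387, 0.17]
orientation: [-0.386, 0.383, -0.592, 0.594]
contact_force: [-0.1, -0.9, 0.3]
gripper_width: 0.0004
12.25 [0.628  0.0387 0.17  ] q [-0.03  0.57  1.42  0.    1.15  0.39] F [-0.1 -0.9  0.3] w 0.0004
tool x,y,z: [[-0.408, -0.913, -0.002], [0.005, -0.0, -1.0], [0.913, -0.408, 0.004]]
[[274.81650661 301.58772831]
 [328.79675928 301.41361185]]
```

View pics/w6.png

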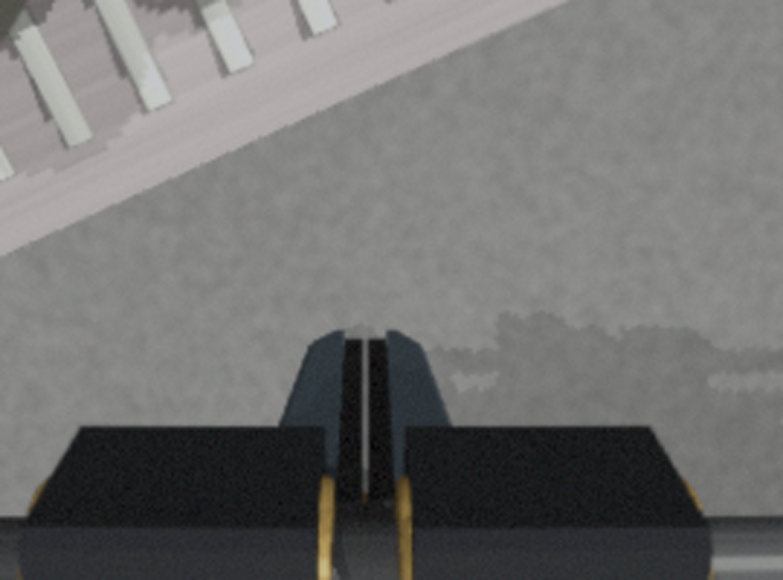

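```bash
python3 -c "
from h import *
for uv in((335.1,192),(316.6,231.4)):
  P=onz('t5',uv,.145)[:2]-C;print(P@UX,P@UY)
plan(dk(-.16,0,.235),YAW);plan(dk(.06,0,.235),YAW)"
```

```text
0.014046475106295565 0.04963664848899995
0.012800418348805525 -0.05161283444248349
shift [ 0.72 -6.29  2.07] turn 0.002
shift [22.72 -6.35  2.03] turn 0.002
```

```bash
python3 -m inch '[[0,0,-4,1,0],[0,1,-6.5,2,0],[0,6,-6.5,2,0],[0,11,-6.5,2,0],[0,16,-6.5,2,0]]'; python3 -m inch '[[0,8,0,0,0],[0,8,0,0,0],[0,8,0,0,0]]'
python3 -c "
from h import *
st();plan(dk(.072,0,.12),YAW)"
```

```text
time: 12.8
tool_pos: [0.5779, -0.118, 0.2308]
orientation: [-0.384, 0.385, -0.593, 0.593]
contact_force: [1.1, -0.5, 0.4]
gripper_width: 0.0008
time: 13.1
tool_pos: [0.5444, -0.1931, 0.2308]
orientation: [-0.383, 0.383, -0.594, 0.594]
contact_force: [0.0, 0.7, -0.0]
gripper_width: 0.0003
13.1 [ 0.5444 -0.1931  0.2308] q [-0.44  0.44  1.48 -0.    1.23 -0.02] F [ 0.   0.7 -0. ] w 0.0003
tool x,y,z: [[-0.413, -0.911, 0.001], [-0.001, -0.001, -1.0], [0.911, -0.413, -0.001]]
shift [-0.62 11.07  0.24] turn -0.003
```

```bash
python3 -m inch '[[0,-0.4,4,0.2,0],[0,-0.4,8,0.2,0],[0,-0.4,11,0.2,0],[0,-0.4,11,0.2,0]]'; python3 -m inch '[[0,-1.5,0,0,0],[0,-3,0,0,0],[0,-5,-0.5,0,0],[0,-7,-0.5,0,0],[0,-9,0,0,0]]'
python3 -c "
from h import *
st();plan(dk(-.07,0,.12),YAW)"
```

```text
time: 13.5
tool_pos: [0.5476, -0.1854, 0.1174]
orientation: [0.383, -0.386, 0.596, -0.591]
contact_force: [-1.2, -0.9, 1.1]
gripper_width: 0.0007
time: 14.0
tool_pos: [0.5885, -0.1032, 0.1235]
orientation: [-0.385, 0.383, -0.592, 0.595]
contact_force: [0.5, -2.0, -0.5]
gripper_width: 0.0002
14.0 [ 0.5885 -0.1032  0.1235] q [-0.27  0.58  1.54 -0.    1.01  0.15] F [ 0.5 -2.  -0.5] w 0.0002
tool x,y,z: [[-0.409, -0.913, -0.001], [0.004, -0.001, -1.0], [0.913, -0.409, 0.004]]
shift [-4.8   0.36 -0.09] turn 0.001
```

```bash
python3 -m inch '[[0,-1.2,0,0,0],[0,-2.4,0,0,0],[0,-3.6,0,0,0],[0,-4.8,0,0,0],[0,-5,0,0,0]]'; python3 -m inch '[[0,0,1,0,0],[0,0,1.8,0,0],[0,0,2.5,0,0],[0,0,2.9,0,0]]'
python3 -c "
from h import *
st();plan(dk(-.07,0,.091),YAW)"
```

```text
time: 14.5
tool_pos: [0.6076, -0.0581, 0.1212]
orientation: [-0.385, 0.384, -0.593, 0.594]
contact_force: [-0.0, 0.2, 0.3]
gripper_width: 0.0009
time: 14.9
tool_pos: [0.6064, -0.0595, 0.0909]
orientation: [0.384, -0.384, 0.594, -0.593]
contact_force: [-4.9, -0.6, 31.5]
gripper_width: 0.0002
14.9 [ 0.6064 -0.0595  0.0909] q [-0.2   0.64  1.53 -0.    0.97  0.23] F [-4.9 -0.6 31.5] w 0.0002
tool x,y,z: [[-0.41, -0.912, 0.0], [-0.001, 0.0, -1.0], [0.912, -0.41, -0.001]]
shift [-0.09 -0.01  0.06] turn -0.0
```

```bash
python3 -m inch '[[0,0,-1,0,0],[0,0,-5,0,0],[0,0,-10,0,0],[0,0,-14,0,0]]'; python3 -m inch '[[0.3,28,0,-10,0],[0.3,28,0,-10,0],[0.3,28,0,-10,0],[0.3,28,0,-10,0],[0.3,28,0,-10,0]]'; python3 -m inch '[[0.3,8,0,-3,0],[0.3,8,0,-3,0],[0.3,8,0,-3,0]]'
python3 - <<'E'
from h import *
st();snap('top','t7');snap('scene','s7')
b=np.load('pics/s7.npz')['im'][180:260,210:300,::-1];a=np.load('pics/t7.npz')['im'][160:260,240:360,::-1]
r=lambda x,s:cv2.resize(x,None,fx=s,fy=s,interpolation=cv2.INTER_CUBIC)
a=r(a,3.5);b=r(b,4.2);c=np.zeros((350,800,3),np.uint8);c[:,:420]=a;c[:336,422:]=b;cv2.imwrite('pics/ts7.png',c)
for th in(0,.1,.2,.4):
  e=(-.021-.08*np.cos(th),.064+.08*np.sin(th));l=(e[0]-.024*np.sin(th),e[1]-.024*np.cos(th))
  for f,o,k,ox in(('t7',(240,160),3.5,0),('s7',(210,180),4.2,422)):
    print(th,f,'edge,lip',[((proj(f,[dk(x,y,z)])[0]-o)*k+[ox,0]).round(0).tolist() for x,z in(e,l) for y in(.0545,-.0545)])
E
```

```text
time: 15.3
tool_pos: [0.6071, -0.0594, 0.2349]
orientation: [-0.384, 0.384, -0.593, 0.594]
contact_force: [0.1, -0.9, 0.6]
gripper_width: 0.0004
time: 15.8
tool_pos: [0.4323, -0.2407, 0.2325]
orientation: [-0.384, 0.384, -0.593, 0.594]
contact_force: [1.3, -1.6, 0.3]
gripper_width: 0.0275
time: 16.1
tool_pos: [0.3711, -0.3029, 0.2325]
orientation: [-0.383, 0.383, -0.594, 0.595]
contact_force: [0.3, 1.0, 0.3]
gripper_width: 0.0277
16.1 [ 0.3711 -0.3029  0.2325] q [-0.81  0.3   1.7  -0.    1.14 -0.38] F [0.3 1.  0.3] w 0.0277
tool x,y,z: [[-0.413, -0.911, 0.001], [-0.0, -0.001, -1.0], [0.911, -0.413, 0.0]]
0 t7 edge,lip [[176.0, 54.0], [112.0, 193.0], [175.0, 60.0], [112.0, 195.0]]
0 s7 edge,lip [[686.0, 267.0], [750.0, 158.0], [687.0, 292.0], [750.0, 182.0]]
0.1 t7 edge,lip [[177.0, 53.0], [112.0, 192.0], [173.0, 57.0], [110.0, 193.0]]
0.1 s7 edge,lip [[685.0, 259.0], [749.0, 149.0], [689.0, 284.0], [753.0, 175.0]]
0.2 t7 edge,lip [[178.0, 52.0], [113.0, 192.0], [172.0, 54.0], [108.0, 192.0]]
0.2 s7 edge,lip [[683.0, 250.0], [748.0, 141.0], [691.0, 277.0], [754.0, 167.0]]
0.4 t7 edge,lip [[185.0, 51.0], [119.0, 192.0], [172.0, 51.0], [108.0, 190.0]]
0.4 s7 edge,lip [[675.0, 232.0], [741.0, 123.0], [690.0, 259.0], [754.0, 150.0]]
```

View pics/ts7.png

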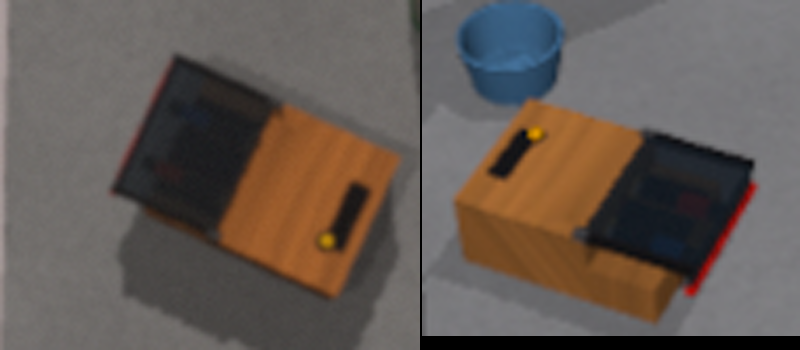

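```bash
python3 - <<'E'
from h import *
for f,box in(('t7',(280,175,305,220)),('s7',(255,215,282,247))):
  im=np.load(f'pics/{f}.npz')['im'].astype(float)
  x0,y0,x1,y1=box
  for nm,ch,oth in(('blue',2,0),('red',0,2)):
    w=im[:,:,ch]-im[:,:,oth]; m=np.zeros_like(w);m[y0:y1,x0:x1]=1
    V,U=np.mgrid[:420,:560]
    for v in range(y0,y1):
      pass
    D=np.array([[ (onz(f,(u,v),.045)[:2]-C)@np.c_[UX,UY] for u in range(x0,x1)] for v in range(y0,y1)])
    c=(w[y0:y1,x0:x1]-8).clip(0,None); yy=.022 if nm=='blue' else -.022
    k=(abs(D[...,1]-yy)<.009)&(D[...,0]>-.09)&(D[...,0]<-.03); c=c*k
    print(f,nm,c.sum().round(),((D*c[...,None]).sum((0,1))/max(c.sum(),1)*1000).round(1))
st()
E
```

```text
t7 blue 137.0 [-72.6  23.1]
t7 red 38.0 [-72.8 -21.5]
s7 blue 890.0 [-65.7  23.2]
s7 red 0.0 [0. 0.]
16.2 [ 0.3733 -0.3007  0.2324] q [-0.8   0.3   1.7   0.    1.14 -0.38] F [-0.   0.1  0.1] w 0.0276
tool x,y,z: [[-0.412, -0.911, -0.0], [0.0, -0.0, -1.0], [0.911, -0.412, 0.0]]
```

The red ring (x = -72.8 mm) lines up with the blue one (-72.6 mm), so the probe is fully home and I'll hand in.

```bash
python3 -c "
from rig import manip
print(manip.hand_in())"
```

```text
the job is handed in; nothing more can be done
None
```

The red-ringed probe is in bay 1, fully home, with the splash cover shut over it, and I've handed the job in at about 16 s.

I pushed the cover back first, from about 1.56 to 2.28 rad. I then gripped the probe by its tail, slid it into the bore, and pushed it home with closed fingers until it stopped at about 31 N. Finally I swung the cover over and pressed it shut, which read about 31 N at the wrist. The arm ended clear of everything.

**Probe home:** in the last top picture, the red ring is at dock x -72.8 mm and the blue one at -72.6 mm, so both sit equally deep. The blue probe had not moved, at -72.1 mm before I inserted the red one.

**Cover shut:** the lip lies within about 1 pixel of where a shut cover should appear in the scene view.

**Checks that disagreed or failed:**
- **Wrist camera:** it was about 3 mm off sideways at close range, so I lined the probe up with the top camera instead.
- **Push stop:** the probe stopped about 2 mm short of the nominal home position by the hand's reading; I put this down to calibration.
- **Scene view:** red ring not detected through the cover, and the blue ring read -65.7 mm there. The depth check therefore rests on the top view alone.
- **Kitchen things:** I did not measure the dishes again at the end. The arm passed clear of them, and no unexpected forces showed.

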